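# Clip the probe thermometers back into their colour-coded rack

## Task

Put the red and the blue probe thermometers back in the clip rack: lay each one level across the two spring clips of its own colour, the middle of its handle midway between them, and press it down until both clips snap over it and it sits fully home, then let go.

Things in the scene. Friction and masses are not known exactly. Their poses are not given: they have to be found in the camera images.
- red_probe_mid (a point): middle of the red probe thermometer's handle, on its axis. Round handle 160 mm long, 22 mm thick, with a flat-sided grip block at the middle (36 long, 24 wide, 22 high); steel stem 75 mm long, 4 mm thick on its +x end. x: along the handle to the stem. z: up. About 110 g. Starts lying on the counter, this point 11 mm up, stem roughly away from the robot.
- blue_probe_mid (a point): middle of the blue probe thermometer's handle, on its axis. Round handle 160 mm long, 22 mm thick, with a flat-sided grip block at the middle (36 long, 24 wide, 22 high); steel stem 75 mm long, 4 mm thick on its +x end. x: along the handle to the stem. z: up. About 110 g. Starts lying on the counter, this point 11 mm up, stem roughly away from the robot.
- red_clip (a point): seat of the red station on the white rack: where the middle of the handle belongs, 48 mm above the counter. x: along the seated handle, z: up. Red clips stand at x = -48 and +48 mm, each 16 mm long; between them fingers have 70 mm along x and 35 mm below this point. Stations are 100 mm apart; their colour order varies and the yellow one is full.
- blue_clip (a point): the same in the blue station. Each clip: a V seat between two sprung jaws, open upwards, flares up to 24 mm above this point, lips 12 mm apart. The handle meets the lips 22 mm above its seat; pressed straight down with 10 to 20 N they part, then close over it. They centre a handle up to 6 mm off and 6 degrees askew. Stem may point either way.
Not all that is in view belongs to the job. Of the things shaped like the part that bears red_probe_mid, the red one is meant.

How it is judged:
At the end, for the whole second after the job is handed in: The red thermometer is home in the red station and the blue one in the blue station, released and at rest: the middle of each handle within 20 mm along, 6 mm across and 6 mm in height of its seated place, and the handle within 0.17 rad of the clips' line, stem either way round (x of red_probe_mid in the frame of red_clip between -0.02 and 0.02 m and y of red_probe_mid in the frame of red_clip between -0.006 and 0.006 m and z of red_probe_mid in the frame of red_clip between -0.006 and 0.006 m and angle between the x axis of red_probe_mid and the x axis of red_clip, either way round below 0.17 rad and linear speed of each of probe_red, probe_blue below 0.02 m/s and x of blue_probe_mid in the frame of blue_clip between -0.02 and 0.02 m and y of blue_probe_mid in the frame of blue_clip between -0.006 and 0.006 m and z of blue_probe_mid in the frame of blue_clip between -0.006 and 0.006 m and angle between the x axis of blue_probe_mid and the x axis of blue_clip, either way round below 0.17 rad); the robot touches nothing.
It also fails if it takes over 64 s, if anything falls off the work surface, if the arm or the gripper's body presses on something with over 40 N, if the wrist force passes 120 N, or if a joint passes its speed limit or range.

## Robot

A 6-joint arm with a two-finger parallel gripper is mounted at the origin on the work surface. World frame = base frame: x ahead of the robot, y to its left, z up, the work surface at z = 0. Lengths are in m, angles in rad, forces in N, time in s.
With the tool pointing down it reaches from about 0.275 to 0.875 m from the base axis. Payload 12.5 kg.
Tool frame: the origin (TCP) lies at the very end of the fingers, on their centre line; the grasp point (between the pads) lies 19 mm behind it (grip_depth is the z of the grasp point in the tool frame, in m); z points along the fingers, y is the line along which they close (so a half turn about z gives the same grasp; the last joint's range is limited). The gripper opens to 85 mm and grips with 20 to 120 N. Pads are 22 mm wide; open, the fingers measure 114 mm over their backs; the gripper's body (76 mm by 85 mm) begins 54 mm behind the grasp point. The pads swing forward as they close: fully open they stand 13 mm farther back than shut.
Start: joints at [1.118, 0.351, 1.652, -0, 1.139, -0.085], TCP at [0.198, 0.513, 0.231] pointing down, gripper open.
Joint ranges: [-2.75, 2.75], [-0.79, 2.1], [0.01, 2.65], [-1.57, 4.71], [0.07, 3.14], [-2.87, 2.87]. Speed limits (rad/s): [2.22, 2.22, 2.79, 3.14, 3.14, 3.14].

## Interface

Orientations are given as a rotation vector (axis times angle).
In Python, from plant import * gives the robot as it stands. Calls block until the motion is done:
- goto(position, orientation): joint-space move of the TCP to a pose.
- movel(position, ori=None, rate=0.15): straight line of the TCP; ori=None keeps the orientation; rate is the mean speed in m/s.
- move_j(angles): joint-space move.
- move_gripper(opening, force=None): opening from 0.0 (shut) to 1.0 (fully open); force is the grip in N (None keeps the last); returns when the fingers have stopped.
- sleep(seconds).
- solve_ik(position, orientation): joint angles nearest the present ones, or None.
- capture(name): name is "scene" or "top"; returns (picture, depth): 480x640x3 uint8, blue, green, red; 480x640 float32, m along the optical axis (not along the pixel's ray), 0 where there is no reading.
- get_calibration(name): a dict with "fx", "fy", "cx", "cy" (pixels), "k1" (the pictures are not rectified: a ray, as slopes to the right and down, at radius r is drawn at 1 + k1 r^2 times it, then the intrinsics apply), "R" (3x3) and "t" (3): a world point X has camera coordinates R X + t. Camera axes: x right, y down, z forward; pixel columns grow to the right and rows downward; lengths in m; the calibration is good to about 2 mm. A picture is of the moment at which its call begins. get_calibration takes no time and is no camera call.
A pose or a line that the arm cannot do raises PlanningError and nothing moves.
- finish_job(): hands the job in; it is judged then, once.
Trained networks look in the newest picture that a camera, given by its name, has taken for a name from the list of things; names that differ only in an ending like _2 or _b are one class to them, and where a whole thing is asked for, a point or a joint stands for the part that bears it (a point fixed in the world has none). Each returns a list of dicts, best first, with "p" (0 to 1); they miss things now and then, are a little off and sometimes report something else, mostly with a low value. They report only what shows in the picture. A call takes as long as a camera call. They do not tell look-alikes from the thing itself.
- boxes_of(camera, label): "centre" ([x, y, z] in m, in the coordinates of the camera as it stood for that picture, good to about 4 mm: the middle of the surface that is visible of it).
- spot_point(camera, label): "centre" ([x, y, z] in m, in the coordinates of the camera as it stood for that picture, good to about 4 mm: a listed point, or the origin of a listed thing).
Readings, each from a call of its own:
- read_time_s(): time.
- read_qpos(): joint angles.
- read_joint_velocities(): joint speeds.
- read_effort(): joint torques, N m.
- read_ee_pos(): TCP position.
- read_tool_rot(): TCP orientation.
- read_contact_force(): force on the tool from outside, world axes, zero at the start.
- read_torque(): the same for the moment, N m.
- read_gripper_width(): opening from 0.0 (shut) to 1.0 (fully open).
- read_finger_force(): force on a finger pad.
Only numpy, scipy, OpenCV 4.12 (cv2) and the standard library are available. Lean on these libraries where they do the work, as an engineer would, in place of code of your own. Each camera call takes 0.05 s, during which the arm holds its last target. There are 200 camera calls.

## Working session

There is one attempt and no reset: what is moved stays moved. The work goes in short steps, each a Python script; the robot and the scene stay as the last script left them, time stands still between calls to the robot, and variables do not carry over. Pictures are saved under pics/ and viewed, at most 10 in all, crops included, and the job is handed in when it is done.

```bash
mkdir -p pics; ls; cat > h.py <<'E'
from plant import *
import numpy as np, cv2
def world(name,c):
    k=get_calibration(name); return np.array(k["R"]).T@(np.array(c)-np.array(k["t"]))
def unproj(name,u,v,d):
    k=get_calibration(name)
    K=np.array([[k["fx"],0,k["cx"]],[0,k["fy"],k["cy"]],[0,0,1.]])
    p=cv2.undistortPoints(np.array([[[u,v]]],float),K,np.array([k["k1"],0,0,0,0]))[0,0]
    return world(name,[p[0]*d,p[1]*d,d])
def onz(name,u,v,z):
    a=unproj(name,u,v,.5);b=unproj(name,u,v,1.); return a+(b-a)*(z-a[2])/(b[2]-a[2])
E
python3 - <<'E'
from h import *
np.set_printoptions(precision=4,suppress=True)
for n in ("scene","top"):
    p,d=capture(n); cv2.imwrite(f"pics/{n}0.png",p); np.save(f"{n}0.npy",d)
    k=get_calibration(n); print(n,k["fx"],k["k1"],-np.array(k["R"]).T@k["t"],np.array(k["R"])[2])
    for l in ("red_probe_mid","blue_probe_mid","red_clip","blue_clip"):
        for q in spot_point(n,l): 
            c=np.array(q["centre"]); print(l,round(q["p"],2),world(n,c),(c[:2]/c[2]*k["fx"]+[k["cx"],k["cy"]]).astype(int))
print(read_time_s(), read_ee_pos(), read_tool_rot())
E
```

```text
pics
scene 533.1114712870987 0.053991960323918536 [ 0.7455 -0.5078  1.0764] [-0.2663  0.4307 -0.8623]
red_probe_mid 0.94 [ 0.2692 -0.2551  0.0066] [189 305]
red_probe_mid 0.93 [0.3029 0.1885 0.01  ] [314 175]
red_probe_mid 0.83 [ 0.4656 -0.0818  0.0151] [308 288]
blue_probe_mid 0.66 [ 0.4693 -0.2125  0.0125] [275 336]
blue_clip 0.7 [0.5416 0.2225 0.0482] [407 200]
top 516.0633480399862 -0.12397069958740094 [ 0.3559 -0.0164  0.9905] [ 0.0963  0.0023 -0.9954]
red_probe_mid 0.9 [ 0.4678 -0.0783  0.0116] [350 222]
red_probe_mid 0.77 [0.3    0.1957 0.0168] [204 312]
red_probe_mid 0.7 [ 0.27   -0.2524  0.0094] [443 327]
blue_probe_mid 0.74 [ 0.4648 -0.2064  0.0102] [417 224]
red_clip 0.64 [0.5311 0.1227 0.0494] [242 186]
blue_clip 0.95 [0.5425 0.2196 0.0483] [190 180]
0.5 [0.1977 0.5132 0.2313] [-0.5744 -3.0886  0.0001]
```

View pics/top0.png

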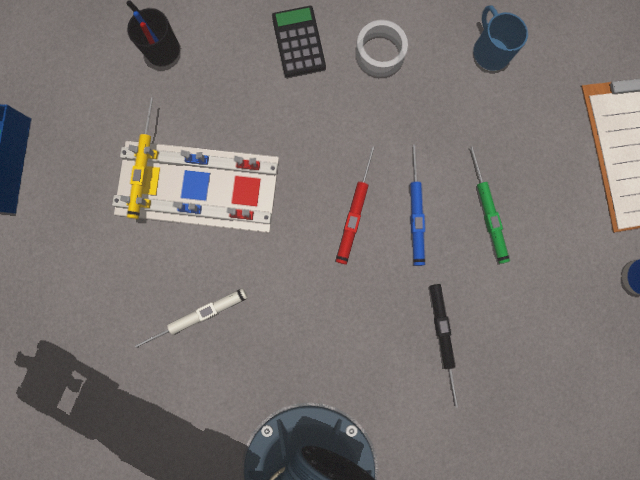

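View pics/scene0.png

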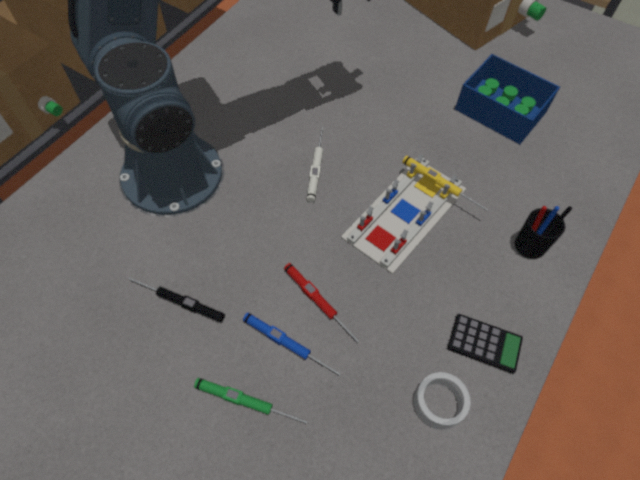

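The top view shows five probe-shaped things: red (352,222), blue (418,222), green (490,222), black (443,327) and white (207,312). Red and blue match by colour, and the other three are look-alikes. Stations in the rack are red (247,191), blue (195,185) and yellow (140,175, full). Next I'll measure by colour masks in both views, with one confirming crop.

```bash
cat > m.py <<'E'
from h import *
np.set_printoptions(precision=4,suppress=True)
def comps(p,col):
    hsv=cv2.cvtColor(p,cv2.COLOR_BGR2HSV); H,S,V=cv2.split(hsv)
    m=((H<8)|(H>172)) if col=="red" else ((H>105)&(H<128))
    m=(m&(S>150)&(V>60)).astype(np.uint8)
    n,l,s,c=cv2.connectedComponentsWithStats(m)
    return [(s[i,4],c[i],np.argwhere(l==i)[:,::-1]) for i in range(1,n) if s[i,4]>12]
if __name__=="__main__":
    for n in("top","scene"):
        p=cv2.imread(f"pics/{n}0.png"); d=np.load(f"{n}0.npy")
        for col in("red","blue"):
            for a,c,pts in comps(p,col):
                dd=np.array([d[y,x] for x,y in pts]); 
                W=np.array([unproj(n,x,y,z) for (x,y),z in zip(pts,dd) if z>0])
                if len(W)==0 or np.abs(W[:,1]).max()>.35 or W[:,0].min()<.2: continue
                r=cv2.minAreaRect(W[:,:2].astype(np.float32))
                print(n,col,a,c.astype(int),"mean",W.mean(0),"rect",np.array(r[0]),np.array(r[1]),round(r[2],1),"z",np.percentile(W[:,2],[5,50,95]))
    p=cv2.imread("pics/top0.png")[120:280,100:440]
    cv2.imwrite("pics/crop.png",cv2.resize(p,None,fx=2.35,fy=2.35,interpolation=cv2.INTER_CUBIC))
E
python3 m.py
```

```text
top red 99 [146  32] mean [0.8056 0.2941 0.1243] rect [0.8069 0.2956] [0.0169 0.009 ] 69.2 z [0.0811 0.1267 0.156 ]
top red 50 [246 164] mean [0.5767 0.1177 0.0375] rect [0.5766 0.1186] [0.0188 0.013 ] 20.7 z [0.0338 0.0375 0.041 ]
top red 13 [257 165] mean [0.5757 0.0965 0.0346] rect [0.5747 0.0965] [0.0135 0.0035] 0.0 z [0.0306 0.0348 0.0374]
top red 681 [245 190] mean [0.5305 0.122  0.0122] rect [0.5303 0.1224] [0.0494 0.0539] 83.4 z [0.0094 0.0122 0.0152]Traceback (most recent call last):
  File "m.py", line 15, in <module>
    W=np.array([unproj(n,x,y,z) for (x,y),z in zip(pts,dd) if z>0])
                ~~~~~~^^^^^^^^^
  File "h.py", line 6, in unproj
    k=get_calibration(name)
ValueError: time passes only in moves, steps and waits
```

Cache the calibration.

```bash
sed -i 's/^import numpy as np, cv2/import numpy as np, cv2, functools\nget_calibration=functools.lru_cache(None)(get_calibration)/' h.py
python3 m.py
```

```text
top red 99 [146  32] mean [0.8056 0.2941 0.1243] rect [0.8069 0.2956] [0.0169 0.009 ] 69.2 z [0.0811 0.1267 0.156 ]
top red 50 [246 164] mean [0.5767 0.1177 0.0375] rect [0.5766 0.1186] [0.0188 0.013 ] 20.7 z [0.0338 0.0375 0.041 ]
top red 13 [257 165] mean [0.5757 0.0965 0.0346] rect [0.5747 0.0965] [0.0135 0.0035] 0.0 z [0.0306 0.0348 0.0374]
top red 681 [245 190] mean [0.5305 0.122  0.0122] rect [0.5303 0.1224] [0.0494 0.0539] 83.4 z [0.0094 0.0122 0.0152]
top red 768 [352 219] mean [ 0.4728 -0.0826  0.0212] rect [ 0.4731 -0.0828] [0.0235 0.1465] 74.1 z [0.0161 0.0216 0.0249]
top red 44 [239 213] mean [0.4822 0.1299 0.0365] rect [0.4827 0.1289] [0.0116 0.0143] 87.9 z [0.0302 0.0373 0.0396]
top red 17 [251 214] mean [0.4809 0.1081 0.0345] rect [0.4797 0.1081] [0.0126 0.004 ] 1.3 z [0.0303 0.035  0.0376]
top red 38 [340 261] mean [ 0.3944 -0.0598  0.0202] rect [ 0.3945 -0.06  ] [0.02   0.0057] 75.0 z [0.0124 0.0215 0.024 ]
top blue 25 [135  13] mean [0.8279 0.3054 0.1527] rect [0.8334 0.3114] [0.025  0.0074] 44.0 z [0.1465 0.1536 0.1575]
top blue 32 [193 158] mean [0.588  0.2184 0.0
[... 1048 characters left out ...]
 mean [ 0.4744 -0.0887  0.0214] rect [ 0.4698 -0.0862] [0.0203 0.1572] 74.4 z [0.0143 0.022  0.0263]
scene blue 49 [390 195] mean [0.4993 0.2213 0.0369] rect [0.498 0.221] [0.0402 0.0094] 82.9 z [0.0309 0.0369 0.0429]
scene blue 326 [404 210] mean [0.5436 0.2182 0.0131] rect [0.543  0.2194] [0.0477 0.051 ] 81.8 z [0.0095 0.0132 0.0169]
scene blue 140 [547 220] mean [0.8292 0.3005 0.106 ] rect [0.8343 0.3138] [0.0398 0.0088] 69.0 z [0.0621 0.1082 0.1519]
scene blue 40 [423 218] mean [0.594  0.2076 0.0367] rect [0.5944 0.2097] [0.0381 0.0104] 71.9 z [0.0316 0.0363 0.0434]
scene blue 602 [276 336] mean [ 0.4716 -0.2121  0.0211] rect [ 0.4675 -0.2107] [0.1584 0.0239] 1.3 z [0.0161 0.0216 0.0253]
```

View pics/crop.png

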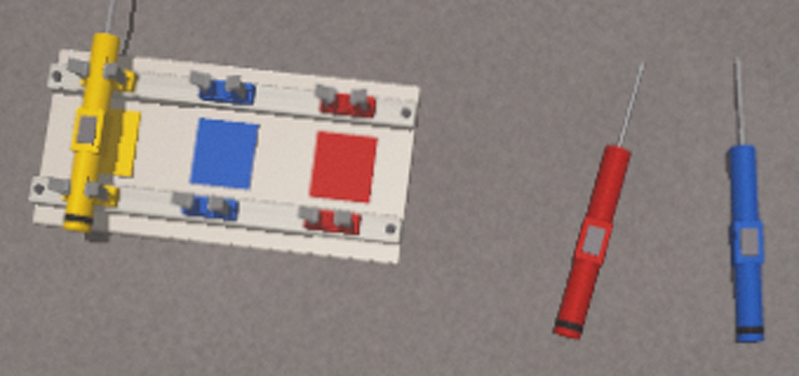

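The crop confirms the red probe (crop 592,238) and the blue probe (crop 748,240), and it shows red and blue stations empty. The tops are 21.5 mm high in both views, so each axis is about 11 mm up. I'll find the clip flares from averaged depth.

```bash
cat > clips.py <<'E'
from h import *
np.set_printoptions(precision=4,suppress=True)
lab={"red":(.531,.121),"blue":(.5435,.2202)}; th=np.arctan2(-.0122,.0994); ax=np.array([np.cos(th),np.sin(th)]); ay=np.array([-ax[1],ax[0]])
for n in("top","scene"):
    D=np.array([capture(n)[1] for _ in range(8)]); D[D==0]=np.nan; d=np.nanmedian(D,0)
    k=get_calibration(n);K=np.array([[k["fx"],0,k["cx"]],[0,k["fy"],k["cy"]],[0,0,1.]])
    v,u=np.mgrid[:480,:640]; uv=np.stack([u,v],-1).reshape(-1,1,2).astype(float)
    p=cv2.undistortPoints(uv,K,np.array([k["k1"],0,0,0,0]))[:,0]; dd=d.ravel()
    W=(np.c_[p*dd[:,None],dd]-np.array(k["t"]))@np.array(k["R"]); W=W[np.isfinite(dd)]
    for c,l in lab.items():
        q=np.c_[(W[:,:2]-l)@np.c_[ax,ay],W[:,2]]
        for s in(-1,1):
            for lo in (.052,.060):
              m=(abs(q[:,0]-s*.048)<.02)&(abs(q[:,1])<.035)&(q[:,2]>lo)&(q[:,2]<.085); a=q[m]
              for side in(-1,1):
                b=a[np.sign(a[:,1]+.000)==side]
                if len(b): print(n,c,s,lo,side,len(b),"x",b[:,0].mean(),b[:,0].min(),b[:,0].max(),"y",b[:,1].mean(),b[:,1].min(),b[:,1].max(),"zmax",np.percentile(b[:,2],95))
E
python3 clips.py
```

```text
top red -1 0.052 -1 47 x -0.04809846035844417 -0.05364233119355946 -0.042631491986546 y -0.011755136835225758 -0.018498887235865624 -0.004574150612426037 zmax 0.07279747278645374
top red -1 0.052 1 56 x -0.04817941382343759 -0.054030981573150144 -0.04259356449936295 y 0.01473214189544276 0.007902001092467983 0.022379576954070286 zmax 0.07280387778677483
top red -1 0.06 -1 44 x -0.04779203314711475 -0.05364233119355946 -0.042631491986546 y -0.01170722476358001 -0.018498887235865624 -0.004574150612426037 zmax 0.07282492725205539
top red -1 0.06 1 55 x -0.04809853546670171 -0.054030981573150144 -0.04259356449936295 y 0.01466743831573202 0.007902001092467983 0.022379576954070286 zmax 0.07280825761103729
top red 1 0.052 -1 48 x 0.046293946279801414 0.041501864426438995 0.052785404452275954 y -0.011592448638946975 -0.018300408246347988 -0.003875872304204649 zmax 0.072464334285237
top red 1 0.052 1 51 x 0.046406619915071196 0.04126568012747468 0.05323412277541587 y 0.014345051998193914 0.008804324829987048 0.020594970724833284 zmax 0.07298662741292665
top red 1 0.06 -1 46 x 0.04642768192672
[... 3902 characters left out ...]
 0.052 -1 33 x 0.047676152282797174 0.042221071810847007 0.05227216392201065 y -0.015502115704616137 -0.02028987690832182 -0.0069093995111480675 zmax 0.07341461470600687
scene blue 1 0.052 1 40 x 0.047377577245297745 0.04087957185194953 0.05270690337370402 y 0.011469180430679876 0.005538136797888683 0.018584777607179574 zmax 0.0738924308454043
scene blue 1 0.06 -1 23 x 0.04773110996820786 0.042221071810847007 0.05227216392201065 y -0.015115935114234957 -0.02028987690832182 -0.0069093995111480675 zmax 0.07357485307394752
scene blue 1 0.06 1 40 x 0.047377577245297745 0.04087957185194953 0.05270690337370402 y 0.011469180430679876 0.005538136797888683 0.018584777607179574 zmax 0.0738924308454043
```

Flare tops measure 0.073 m from both views, and the station centres are red (0.531, 0.121) and blue (0.5435, 0.220), at yaw −7°. Pick red first.

```bash
cat > r.py <<'E'
from h import *
from scipy.spatial.transform import Rotation as Ro
np.set_printoptions(precision=4,suppress=True)
def ori(deg):
    a=np.radians(deg); x=np.array([np.cos(a),np.sin(a),0]); z=np.array([0,0,-1.])
    return Ro.from_matrix(np.c_[x,np.cross(z,x),z]).as_rotvec()
def st(s=""): print(s,round(read_time_s(),2),"ee",np.array(read_ee_pos()),"F",np.array(read_contact_force()),"w",round(read_gripper_width(),3),"ff",read_finger_force())
def pick(x,y,deg):
    goto([x,y,.10],ori(deg)); movel([x,y,.006],rate=.12); st("down")
    move_gripper(0.,60); st("grip"); movel([x,y,.15],rate=.2); st("lift")
E
python3 - <<'E'
from r import *
for f in(0,180):
    for p,d in(((.468,-.083,.1),-15.9),((.531,.121,.1),-7),((.466,-.2085,.1),2-0),((.5435,.22,.1),-7)): print(f,d,solve_ik(list(p),ori(d+f)))
E
```

```text
0 -15.9 [-0.2735  0.4113  1.9525  0.      0.7778  1.5748]
0 -7 [ 0.1386  0.5133  1.7743 -0.      0.854   1.8315]
0 2 [-0.5119  0.4629  1.8634 -0.      0.8153  1.024 ]
0 -7 [ 0.3052  0.5759  1.6609 -0.      0.9048  1.9982]
180 -15.9 [-0.2735  0.4113  1.9525 -0.      0.7778 -1.5668]
180 -7 [ 0.1386  0.5133  1.7743 -0.      0.854  -1.3101]
180 2 [-0.5119  0.4629  1.8634 -0.      0.8153 -2.1176]
180 -7 [ 0.3052  0.5759  1.6609 -0.      0.9048 -1.1434]
```

```bash
python3 - <<'E'
from r import *
pick(.468,-.083,-15.9)
p,d=capture("scene"); cv2.imwrite("pics/s1.png",p[150:400,180:500].repeat(2,0).repeat(2,1))
E
```

```text
down 4.61 ee [ 0.4684 -0.083   0.0065] F [0.3577 0.6515 0.0455] w 0.997 ff 0.0
grip 5.2 ee [ 0.4682 -0.0831  0.0064] F [-1.6656 -0.0344  5.3698] w 0.26 ff 59.53088343143463
lift 6.07 ee [ 0.4674 -0.0829  0.1491] F [-0.6663  0.3466 -1.686 ] w 0.265 ff 58.79994034767151
```

View pics/s1.png

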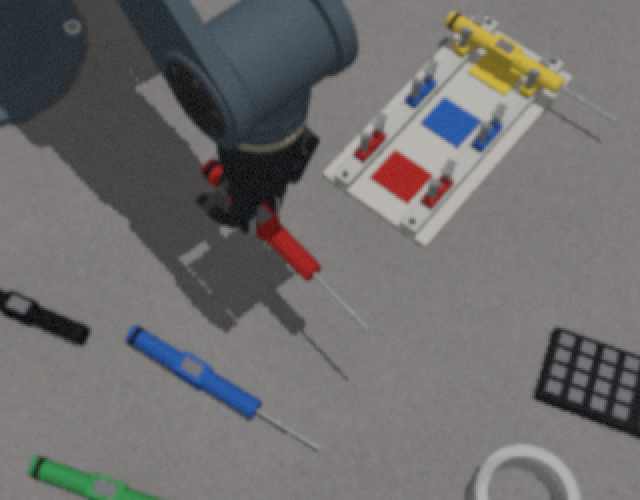

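The red probe is held, stem pointing away, with handle ends at about crop (208,170) and (315,268). I'll check the grip's offset along the handle.

```bash
cat > hold.py <<'E'
from r import *
from m import comps
def hold(col,deg):
    e=np.array(read_ee_pos()); a=np.radians(deg); ax=np.array([np.cos(a),np.sin(a)]); ay=np.array([-ax[1],ax[0]])
    for n in("scene","top"):
        p,d=capture(n); Q=[]
        for A,c,pts in comps(p,col):
            for x,y in pts:
                if d[y,x]>0:
                    w=unproj(n,x,y,d[y,x])
                    q=np.r_[(w[:2]-e[:2])@np.c_[ax,ay],w[2]-e[2]]
                    if abs(q[0])<.12 and abs(q[1])<.03 and -.03<q[2]<.06: Q.append(q)
        Q=np.array(Q)
        if len(Q):
            f=np.polyfit(Q[:,0],Q[:,2],1)
            print(n,len(Q),"x range",np.percentile(Q[:,0],[.5,99.5]),"y",np.median(Q[:,1]),"ztop-ee",np.percentile(Q[:,2],[50,95]),"pitch",f[0])
E
python3 -c "
from hold import *
hold('red',-15.9)"
```

```text
scene 407 x range [-0.069   0.0801] y -0.004418656203160096 ztop-ee [0.0154 0.0192] pitch -0.0010956792183958602
```

```bash
cat >> r.py <<'E'
def place(x,y,deg,h=.0046,rot=None):
    o=ori(deg); move_gripper(0.,110)
    goto([x,y,.15],o); movel([x,y,.048+.026-h],rate=.15); st("above")
    for dz in(.020,.012,.006,.003,.000,-.001,-.002):
        movel([x,y,.048+dz-h],rate=.05); F=np.array(read_contact_force()); print(dz,F,read_ee_pos()[2]);
        if dz<.004 and F[2]>45 : break
E
python3 - <<'E'
from r import *
place(.531,.121,-7); st("end")
E
```

```text
above 7.97 ee [0.5315 0.1205 0.0701] F [ 0.6399  0.288  -0.3543] w 0.248 ff 111.96314692497253
0.02 [1.6234 0.5952 3.9148] 0.06410860249418328
0.012 [ 3.4764 -0.5006 -1.946 ] 0.055511593646455026
0.006 [  2.6974   1.0595 -10.7038] 0.04836577276064943
0.003 [  1.062    1.1813 -13.6197] 0.04551881358999993
0.0 [-0.5939  0.4004 -1.7568] 0.04380785158312822
-0.001 [-3.8971 -1.2781 10.8396] 0.043540187419642926
-0.002 [-7.3939 -1.2727 22.8299] 0.0434667761809662
end 9.82 ee [0.5317 0.1211 0.0435] F [-7.3939 -1.2727 22.8299] w 0.251 ff 115.20721793174744
```

It snapped in: the force turned to pull-in, then rose at the bottom. Release it and fetch blue.

```bash
python3 - <<'E'
from hold import *
move_gripper(1.); movel([.5315,.121,.17],rate=.2); st("rel")
pick(.467,-.208,1.7); hold("blue",1.7)
p,d=capture("top"); cv2.imwrite("pics/t2.png",p[120:260,100:340].repeat(3,0).repeat(3,1))
for n in("top","scene"):
    p,d=capture(n)
    for A,c,pts in __import__("m").comps(p,"red"):
        if A>60:
            W=np.array([unproj(n,x,y,d[y,x]) for x,y in pts if d[y,x]>0]); W=W[(W[:,2]>.03)&(W[:,0]<.7)]
            if len(W)>30: print(n,A,W.min(0),W.max(0),np.percentile(W[:,2],[50,95]))
E
```

```text
rel 11.25 ee [0.5309 0.1209 0.169 ] F [-0.2309  0.1345 -1.2528] w 0.998 ff 0.0
down 13.47 ee [ 0.4674 -0.2081  0.0066] F [ 0.274  -0.2918 -0.1489] w 1.0 ff 0.0
grip 14.07 ee [ 0.4672 -0.2082  0.0064] F [-1.5992  1.1529  6.25  ] w 0.262 ff 59.59290325641632
lift 14.93 ee [ 0.4664 -0.2077  0.1489] F [-0.5158  0.7667 -0.4348] w 0.264 ff 58.811752796173096
scene 541 x range [-0.0788  0.0793] y -0.004073813807720915 ztop-ee [0.0147 0.0186] pitch -0.001955151842631619
top 759 [0.4641 0.1037 0.0459] [0.6109 0.1389 0.0648] [0.0587 0.0621]
scene 742 [0.4548 0.093  0.031 ] [0.6111 0.1335 0.0652] [0.0576 0.0631]
```

View pics/t2.png

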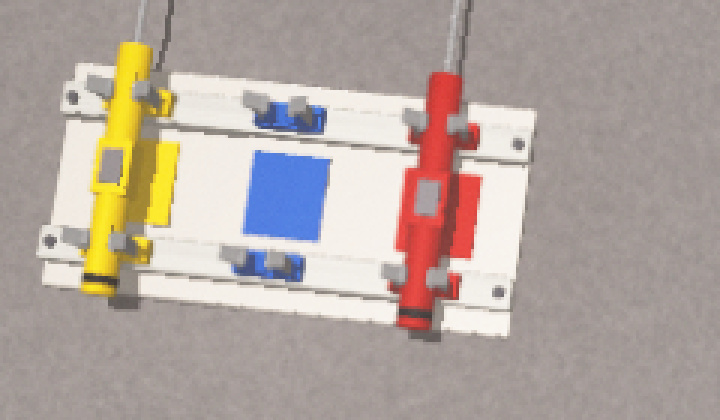

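The red probe sits in both its clips (crop 428,200), level like the yellow one, with its top at 0.059. The handle runs x 0.455–0.611, so it is centred. The blue probe is held centred, so place it.

```bash
python3 - <<'E'
from r import *
place(.5435,.2198,-7); st("end")
E
```

```text
above 17.68 ee [0.544  0.2196 0.0701] F [-0.316  -0.0105 -1.8237] w 0.247 ff 111.8031120300293
0.02 [0.3487 0.9999 3.9676] 0.06425769446527202
0.012 [ 1.6237  1.557  -3.7854] 0.05527298990613144
0.006 [  1.5956   1.8497 -10.4206] 0.04824253891185647
0.003 [  0.4502   2.0614 -10.0294] 0.04572070736734789
0.0 [ 0.5262  3.0675 -3.0122] 0.043843278292125115
-0.001 [-2.2627  2.8848  7.0964] 0.04365278925725165
-0.002 [-5.4835  0.8181 18.5799] 0.043526591370488185
end 19.52 ee [0.5444 0.2202 0.0435] F [-5.4835  0.8181 18.5799] w 0.252 ff 114.54808473587036
```

```bash
python3 - <<'E'
from r import *
from m import comps
move_gripper(1.); movel([.544,.22,.2],rate=.2); goto([.3,.4,.25],ori(-7)); st("rel")
for n in("top","scene"):
    p,d=capture(n)
    if n=="top": cv2.imwrite("pics/t3.png",p[120:260,100:340].repeat(3,0).repeat(3,1))
    for c in("red","blue"):
        W=np.array([unproj(n,x,y,d[y,x]) for A,_,pts in comps(p,c) for x,y in pts if d[y,x]>0]); W=W[(W[:,2]>.047)&(W[:,0]<.65)&(W[:,0]>.42)&(abs(W[:,1]-.17)<.09)]
        f=np.polyfit(W[:,0],W[:,1],1); g=np.polyfit(W[:,0],W[:,2],1)
        print(n,c,len(W),"x",W[:,0].min(),W[:,0].max(),"yaw",np.degrees(np.arctan(f[0])),"pitch",g[0],"z",np.percentile(W[:,2],[50,95]))
E
```

```text
rel 22.28 ee [0.3007 0.3997 0.2496] F [0.2584 0.242  0.1757] w 0.999 ff 0.0
top red 751 x 0.4520175680929064 0.6105333685729273 yaw -6.812725629750218 pitch 0.0023777781057487406 z [0.0586 0.0621]
top blue 622 x 0.4648941350562512 0.6210694845224443 yaw -7.177367940600812 pitch -0.0033792127815913194 z [0.0592 0.0624]
scene red 428 x 0.45522635842685555 0.6112823190699684 yaw -7.016849884414297 pitch -0.0023241292194938618 z [0.0588 0.0632]
scene blue 387 x 0.4673096403481904 0.6223131688522298 yaw -6.924846292671836 pitch -0.004286896701279946 z [0.0587 0.0628]
```

View pics/t3.png

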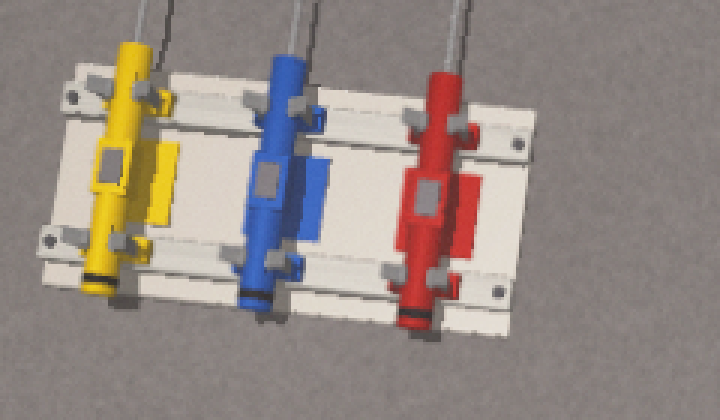

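Blue (268,182) and red (428,200) both sit level in their own clips, with tops at about 0.059, the height expected of a seated handle. The arm is clear.

```bash
python3 -c "
from plant import *
print(finish_job())"
```

```text
the job is handed in; nothing more can be done
None
```

The red and blue thermometers are both pressed home in their own clips, level and centred, and released; I handed the job in after about 22 s on the robot's clock, and no verdict came back.

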